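# Put the pump parts back on their own stands

## Robot

A 7-joint arm with a two-finger parallel gripper is mounted at the origin on the work surface. World frame = base frame: x ahead of the robot, y to its left, z up, the work surface at z = 0. Lengths are in m, angles in rad, forces in N, time in s.
With the tool pointing down it reaches from about 0.35 to 0.9 m from the base axis. Payload 7.2 kg.
Tool frame: the origin (TCP) lies midway between the tips of the shut fingers; the grasp point (between the pads) lies 19 mm behind it; z points along the fingers, y is the line along which they close (so a half turn about z gives the same grasp; the last joint's range is limited). The gripper opens to 88 mm and grips with 3 to 60 N. Pads are 20 mm wide; open, the fingers measure 115 mm over their backs; the gripper's body (75 mm by 178 mm) begins 61 mm behind the grasp point.
Start: joints at [1.107, 0.411, -0.013, 1.596, 0.006, 1.134, -0.082], TCP at [0.241, -0.577, 0.193] pointing down, gripper open.
Joint ranges: [-2.95, 2.95], [-0.29, 1.99], [-1.47, 1.44], [0.14, 2.54], [-1.03, 4.17], [0.13, 1.85], [-2.86, 2.86]. Speed limits (rad/s): [2.39, 2.39, 3.01, 3.01, 3.14, 3.14, 3.14].

## Interface

Orientations are given as [roll, pitch, yaw] about the fixed x, y, z axes, in that order (R = Rz(yaw) Ry(pitch) Rx(roll)).
In Python, from bench import * gives the robot as it stands. The module is installed in compiled form; this text tells all that it offers. Calls block until the motion is done:
- reach(position, orientation): joint-space move of the TCP to a pose.
- move_linear(position, attitude=None, speed=0.15): straight line of the TCP; attitude=None keeps the orientation; speed is the mean speed in m/s.
- movej(angles): joint-space move.
- release() and grasp(grasp_force=None): open the fingers fully, or close them until they stop; grasp_force is the grip in N (None keeps the last).
- hold(seconds).
- ik(position, orientation): joint angles nearest the present ones, or None.
- snapshot(name): name is "scene" or "top"; returns a dict with "pixels" (384x512x3 uint8, blue, green, red), "depth" (384x512 float32, m along the optical axis (not along the pixel's ray), 0 where there is no reading), "vfov" (degrees; the focal length in pixels is half the picture's height over the tangent of half this angle, whatever the lens; pixels are square), "cx", "cy" (the principal point, pixels), "xyz" and "orientation" of the camera in the world. Camera axes: x right, y down, z forward; pixel columns grow to the right and rows downward; lengths in m; the calibration is good to about 2 mm. A picture is of the moment at which its call begins.
A pose or a line that the arm cannot do raises MotionError and nothing moves.
- hand_in(): hands the job in; it is judged then, once.
Trained networks look in the newest picture that a camera, given by its name, has taken for a name from the list of things; names that differ only in an ending like _2 or _b are one class to them, and where a whole thing is asked for, a point or a joint stands for the part that bears it (a point fixed in the world has none). Each returns a list of dicts, best first, with "p" (0 to 1); they miss things now and then, are a little off and sometimes report something else, mostly with a low value. They report only what shows in the picture. A call takes as long as a camera call. They do not tell look-alikes from the thing itself.
- spot_in(camera, label): "bbox" ([centre column, centre row, width, height] in pixels, round what is visible of it).
- masks_of(camera, label): "region" (384x512 bool, what is visible of it) and "bbox" ([centre column, centre row, width, height] in pixels, round what is visible of it).
- place_of(camera, label): "at" ([row, column] in pixels: a listed point, or the origin of a listed thing).
Readings, each from a call of its own:
- read_time(): time.
- read_joint_pos(): joint angles.
- read_qd(): joint speeds.
- read_effort(): joint torques, N m.
- read_tcp_pos(): TCP position.
- read_eef_rot(): TCP orientation.
- read_force(): force on the tool from outside, world axes, zero at the start.
- read_torque(): the same for the moment, N m.
- read_grip_width(): finger opening in m.
- read_grasp_force(): force on a finger pad.
Only numpy, scipy, OpenCV 4.12 (cv2) and the standard library are available. Lean on these libraries where they do the work, as an engineer would, in place of code of your own. Each camera call takes 0.05 s, during which the arm holds its last target. There are 200 camera calls.

## Task

The pump parts on the bench got mixed up: at least three of the four stand on a stand that is not theirs. Swap them round, using the empty rubber mat as a free spot, until every part stands upright in the middle of the plywood stand that has the same outline as its foot (square, round, triangular, oblong); which way round it is turned does not matter. Set the parts down without dropping them, and do not tip over any of them or the oil bottle.

Things in the scene. Friction and masses are not known exactly. Their poses are not given: they have to be found in the camera images.
- valve: Brass valve on a square foot, 66 x 66 mm. Origin: centre of underside, z up. 100 high, foot 8 thick. Ball body of diameter 56 up to height 64, a small stub reaching 45 from the axis (+x) at height 36; above it a round barrel of diameter 40 on the axis: grip at height 80. Loose, under 0.9 kg; starts upright on a plywood stand, turned any way.
- filter: White filter canister on a round steel foot of diameter 68 mm. Origin: centre of underside, z up. 100 high, foot 8 thick. Above the foot a round white can of diameter 56, on the axis, up to the top: grip it at about 80. Loose, under 0.9 kg; starts upright on a plywood stand, turned any way.
- motor: Black electric motor on a triangular steel foot (equilateral, corners 52 mm from the centre, one of them along +x). Origin: centre of underside, z up. 100 high, foot 8 thick. Above the foot a round black can of diameter 48, on the axis, up to the top: grip it at about 80. Loose, under 0.9 kg; starts upright on a plywood stand, turned any way.
- hose_tail: Steel hose tail on an oblong two-bolt foot with round ends, 84 mm long (along x) and 40 wide. Origin: centre of underside, z up. 100 high, foot 8 thick. Above the foot a round steel pipe of diameter 36, on the axis, up to the top (low rings of diameter 38 below 60): grip it at about 80. Loose, under 0.9 kg; starts upright on a plywood stand, turned any way.
- square_stand: Square plywood stand, 105 x 105 mm, where the part with the square foot belongs. Fixed to the bench, flat, 8 thick; origin at the centre of its underside, z up, so a part standing on it has its origin 8 above this origin.
- round_stand: Round plywood stand, diameter 112 mm, where the part with the round foot belongs. Fixed to the bench, flat, 8 thick; origin at the centre of its underside, z up, so a part standing on it has its origin 8 above this origin.
- triangle_stand: Triangular plywood stand (equilateral, corners 80 mm from the centre, one along +x), where the part with the triangular foot belongs. Its origin is the triangle's centroid. Fixed to the bench, flat, 8 thick; origin at the centre of its underside, z up, so a part standing on it has its origin 8 above this origin.
- oblong_stand: Oblong plywood stand with round ends, 146 mm long (along x) and 76 wide, where the part with the oblong foot belongs. Fixed to the bench, flat, 8 thick; origin at the centre of its underside, z up, so a part standing on it has its origin 8 above this origin.
- parking_mat: Black rubber mat, 120 mm (along x) x 100, 4 thick, empty at the start: a free spot to set a part down on for a while. Fixed to the bench, origin at the centre of its underside, z up.
- oil_bottle: White plastic bottle with a black cap, diameter 40 mm, 110 high, standing loose on the bench between the outer places. Origin at the centre of its underside, z up. Only to be left standing.
Mind the look-alikes: they are no part of the job. Of the things shaped like the valve, the brass one is meant. Leave any blue look-alike of the hose_tail alone.

How it is judged:
At the end, for the whole second after the job is handed in: Each of the four parts stands on the stand of its own outline: centre within 15 mm of the stand's centre, underside within 4 mm of the stand's top, upright within 0.1 rad, at rest (below 0.02 m/s); the oil bottle is upright within 0.2 rad (horizontal distance between valve and square_stand below 0.015 m and z of valve in the frame of square_stand between 0.004 and 0.012 m and angle between each of valve, filter, motor, hose_tail's own z axis and vertical below 0.1 rad and linear speed of each of valve, filter, motor, hose_tail below 0.02 m/s and horizontal distance between filter and round_stand below 0.015 m and z of filter in the frame of round_stand between 0.004 and 0.012 m and horizontal distance between motor and triangle_stand below 0.015 m and z of motor in the frame of triangle_stand between 0.004 and 0.012 m and horizontal distance between hose_tail and oblong_stand below 0.015 m and z of hose_tail in the frame of oblong_stand between 0.004 and 0.012 m and angle between oil_bottle's own z axis and vertical below 0.2 rad); the robot touches nothing.
It fails at once if a pump part is tipped over (angle between any of valve, filter, motor, hose_tail's own z axis and vertical above 1 rad).
It fails at once if a pump part is let fall (over 0.6 m/s, a drop of some 18 mm, with no finger on it) ((linear speed of valve above 0.6 m/s and contact force between the fingers and valve below 0.05 N) or (linear speed of filter above 0.6 m/s and contact force between the fingers and filter below 0.05 N) or (linear speed of motor above 0.6 m/s and contact force between the fingers and motor below 0.05 N) or (linear speed of hose_tail above 0.6 m/s and contact force between the fingers and hose_tail below 0.05 N)).
It fails at once if the oil bottle is knocked over (angle between oil_bottle's own z axis and vertical above 0.5 rad).
It also fails if it takes over 128 s, if anything falls off the work surface, if the arm or the gripper's body presses on something with over 40 N, if the wrist force passes 120 N, or if a joint passes its speed limit or range.

## Working session

There is one attempt and no reset: what is moved stays moved. The work goes in short steps, each a Python script; the robot and the scene stay as the last script left them, time stands still between calls to the robot, and variables do not carry over. Pictures are saved under pics/ and viewed, at most 14 in all, crops included, and the job is handed in when it is done.

```bash
mkdir -p pics; cat > h.py <<'E'
from bench import *
import numpy as np, cv2
from scipy.spatial.transform import Rotation as R
def cloud(s):
    H,W=s["depth"].shape; f=H/2/np.tan(np.radians(s["vfov"])/2)
    v,u=np.mgrid[:H,:W]; d=s["depth"]
    c=np.stack([(u-s["cx"])/f*d,(v-s["cy"])/f*d,d],-1)
    p=c@R.from_euler("xyz",s["orientation"]).as_matrix().T+np.array(s["xyz"])
    p[d==0]=np.nan
    return p
E
python3 - <<'E'
from h import *
for n in("top","scene"):
    s=snapshot(n); cv2.imwrite(f"pics/{n}0.png",s["pixels"]); np.savez(f"{n}0.npz",**{k:np.array(v) for k,v in s.items()})
    print(n,s["xyz"],s["orientation"],s["vfov"],s["cx"],s["cy"])
    P=cloud(s)
    for l in "valve filter motor hose_tail square_stand round_stand triangle_stand oblong_stand parking_mat oil_bottle".split():
        for m in masks_of(n,l)[:3]:
            q=P[m["region"]]; q=q[~np.isnan(q[:,0])]
            if len(q)==0: continue
            t=q[q[:,2]>np.percentile(q[:,2],95)-.006]
            print(l,round(m["p"],2),np.round(m["bbox"]),"top",((t.max(0)+t.min(0))/2).round(3),"ext",(t.max(0)-t.min(0)).round(3))
E
```

```text
top [0.43379711 0.04663297 0.94124373] [-3.0381271  -0.03218842 -1.58991695] 55.72951610898116 250.50822080732087 189.7034179503126
valve 0.82 [ 79. 214.  41.  32.] top [0.481 0.438 0.1  ] ext [0.037 0.041 0.008]
valve 0.71 [152. 216.  35.  30.] top [0.465 0.261 0.108] ext [0.039 0.039 0.008]
valve 0.67 [148. 121.  34.  38.] top [0.715 0.285 0.1  ] ext [0.038 0.038 0.009]
filter 0.83 [253. 216.  26.  26.] top [0.465 0.015 0.108] ext [0.053 0.053 0.008]
motor 0.83 [203. 134.  35.  35.] top [0.67  0.127 0.109] ext [0.047 0.047 0.009]
motor 0.38 [248. 221.  47.  42.] top [0.452 0.019 0.009] ext [0.117 0.124 0.008]
hose_tail 0.87 [409. 227.  42.  18.] top [ 0.437 -0.38   0.1  ] ext [0.031 0.032 0.007]
hose_tail 0.65 [380. 266.  34.  25.] top [ 0.331 -0.304  0.101] ext [0.034 0.037 0.009]
hose_tail 0.63 [357. 213.  34.  24.] top [ 0.468 -0.255  0.109] ext [0.033 0.036 0.008]
square_stand 0.78 [352. 214.  46.  44.] top [ 0.464 -0.249  0.011] ext [0.113 0.116 0.012]
round_stand 0.91 [156. 219.  44.  48.] top [0.463 0.254 0.009] ext [0.109 0.107 0.009]
triangle_stand 0.83 [251. 219.  48.  50
[... 1296 characters left out ...]
ound_stand 0.81 [310. 237.  41.  34.] top [0.466 0.256 0.025] ext [0.11  0.112 0.04 ]
round_stand 0.34 [251. 184.  22.  36.] top [0.467 0.017 0.107] ext [0.056 0.054 0.009]
triangle_stand 0.54 [247. 193.  40.  26.] top [0.453 0.021 0.009] ext [0.128 0.128 0.009]
oblong_stand 0.85 [224. 250.  46.  30.] top [0.674 0.133 0.011] ext [0.143 0.092 0.014]
oblong_stand 0.56 [221. 237.  24.  41.] top [0.671 0.128 0.107] ext [0.046 0.051 0.009]
parking_mat 0.78 [171. 197.  48.  31.] top [ 0.648 -0.15   0.005] ext [0.125 0.109 0.009]
oil_bottle 0.73 [225. 250.  50.  28.] top [0.673 0.134 0.008] ext [0.144 0.09  0.008]
oil_bottle 0.62 [189. 216.  16.  32.] top [0.692 0.003 0.108] ext [0.019 0.017 0.012]
```

View pics/top0.png

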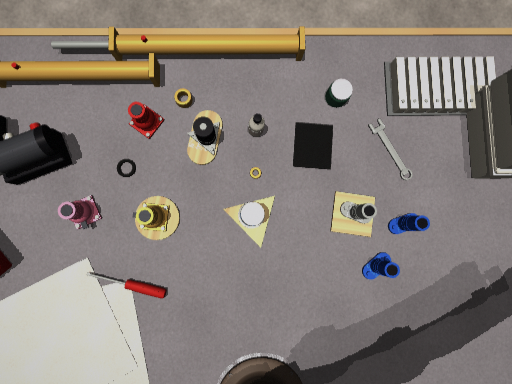

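View pics/scene0.png

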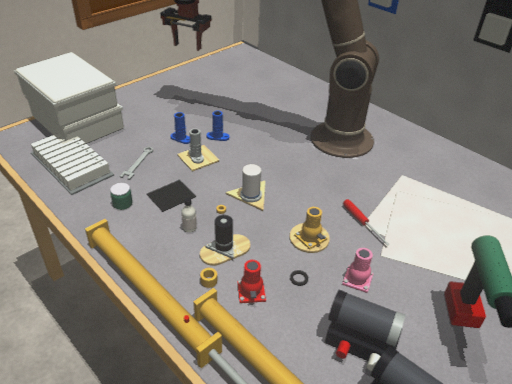

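Three valve shapes appear in the top view: red (148,121), pink (79,214) and brass-coloured (152,216). Only the brass-coloured one fits. Three hose tails appear: blue (409,227), blue (380,266) and steel-grey (357,213), and I take the grey one. I'll check both in a crop and fit the stand outlines.

```bash
python3 - <<'E'
from h import *
pts=[];im=None
S={}
for n in("top","scene"):
    s=dict(np.load(n+"0.npz")); P=cloud(s); hsv=cv2.cvtColor(s["pixels"],cv2.COLOR_BGR2HSV)
    S[n]=s; wood=(hsv[...,1]>50)&(hsv[...,0]>12)&(hsv[...,0]<40)&(hsv[...,2]>110)
    for nm,c in dict(square=(.466,-.249),round=(.464,.255),triangle=(.452,.019),oblong=(.673,.132)).items():
        m=wood&(np.hypot(P[...,0]-c[0],P[...,1]-c[1])<.09)&(P[...,2]>.002)&(P[...,2]<.0135)
        q=P[m]; h=cv2.convexHull((q[:,:2]*1000).astype(np.float32))
        if nm in("square","oblong"): r=cv2.minAreaRect(h); print(n,nm,np.round(r[0],1),np.round(r[1],1),round(r[2],1),end=" ")
        elif nm=="round": r=cv2.minEnclosingCircle(h); print(n,nm,np.round(r,1) if 0 else r,end=" ")
        else: a,t=cv2.minEnclosingTriangle(h); t=t[:,0]; print(n,nm,t.mean(0),"sides",[round(float(np.linalg.norm(t[i]-t[i-1])),1) for i in range(3)],end=" ")
        print("z",np.median(q[:,2]).round(4),len(q))
t=S["top"]["pixels"]; s=S["scene"]["pixels"]
a=[cv2.resize(x,(390,300),interpolation=cv2.INTER_CUBIC) for x in (t[180:257,110:210],t[175:252,330:430],s[195:272,270:370],s[100:177,150:250])]
cv2.imwrite("pics/crop.png",np.vstack([np.hstack(a[:2]),np.hstack(a[2:])]))
print(read_tcp_pos(),read_eef_rot())
for p in [(.467,-.254),(.647,-.151),(.466,.261),(.466,.016),(.67,.128)]:
    for z in(.07,.22): print(p,[ (None if (q:=ik([*p,z],[np.pi,0,y])) is None else np.round(q,1).tolist()[-1]) for y in (-3.14,-1.57,-.8,0,.8,1.57)])
E
```

```text
top square [ 464.4 -249.2] [105.  105.2] 80.9 z 0.0084 1067
top round ((462.9972839355469, 255.17181396484375), 56.60817337036133) z 0.0081 775
top triangle [460.92053  10.39388] sides [139.9, 137.4, 137.6] z 0.0083 689
top oblong [672.2 132.9] [ 75.6 145.4] 77.3 z 0.0083 656
scene square [ 464.4 -247. ] [110.9 107.2] 80.2 z 0.007 415
scene round ((463.0133361816406, 256.50811767578125), 58.31160354614258) z 0.0073 428
scene triangle [462.42688   10.444806] sides [146.3, 145.0, 142.0] z 0.0069 251
scene oblong [671.4 135.6] [ 76.4 146.6] 77.5 z 0.0068 608
[ 0.24093746 -0.57671381  0.19295667] [3.14155622e+00 2.75747437e-05 3.95782156e-01]
(0.467, -0.254) [1.6, -2.6, -1.9, -1.2, -0.5, 0.2]
(0.467, -0.254) [1.8, -2.7, -2.0, -1.2, -0.4, 0.3]
(0.647, -0.151) [1.4, -2.2, -2.2, -1.5, -0.8, -0.1]
(0.647, -0.151) [1.5, -2.4, -2.2, -1.5, -0.7, -0.0]
(0.466, 0.261) [0.4, 1.8, -2.5, -2.6, -1.8, -1.3]
(0.466, 0.261) [0.6, 2.1, -2.6, -2.5, -1.7, -1.0]
(0.466, 0.016) [1.0, -2.5, -2.6, -1.9, -1.2, -0.4]
(0.466, 0.016) [1.3, 2.7, -2.6, -1.8, -1.0, -0.3]
(0.67, 0.128) [0.8, 2.2, -2.7, -2.1, -1.3, -0.6]
(0.67, 0.128) [1.0, 2.4, -2.8, -2.0, -1.3, -0.6]
```

View pics/crop.png

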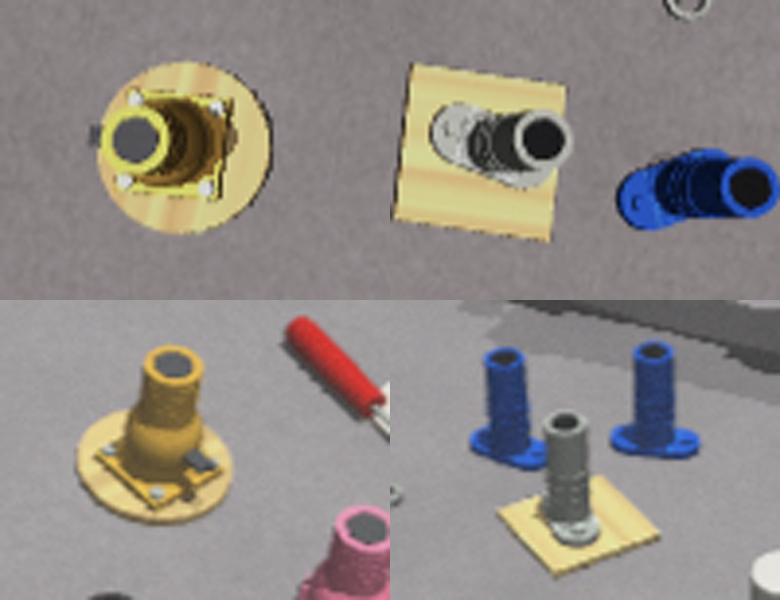

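The crop confirms it: brass valve on the round stand (top crop 152,216) and steel hose tail on the square stand (top crop 357,213). The filter is on the triangle and the motor on the oblong, so all four are misplaced in one cycle. First move: hose tail to the mat.

```bash
cat >> h.py <<'E'
A=[np.pi,0,np.pi/2]; UP=.225; OFF=.062   # OFF: TCP height above the part's underside
def pick(xy,zs,f=35):
    move_linear([*xy,UP],A,speed=.3)
    move_linear([*xy,zs+OFF],speed=.12)
    grasp(f); w=read_grip_width()
    f0=read_force()[2]; move_linear([*xy,UP],speed=.12)
    print("picked w",round(w,4),"after",round(read_grip_width(),4),"dF",round(read_force()[2]-f0,1),"t",read_time())
def place(xy,zs):
    move_linear([*xy,UP],speed=.25); hold(.2)
    move_linear([*xy,zs+OFF+.005],speed=.12); hold(.2)
    f0=read_force()[2]
    for k in range(1,9):
        move_linear([*xy,zs+OFF+.005-.001*k],speed=.02)
        if abs(read_force()[2]-f0)>4: break
    print("placed k",k,"dF",round(read_force()[2]-f0,1))
    release(); hold(.1); move_linear([*xy,UP],speed=.15)
def look(n,l,c):
    P=cloud(snapshot(n))
    m=(np.hypot(P[...,0]-c[0],P[...,1]-c[1])<.045)&(P[...,2]>.09)&(P[...,2]<.125)
    q=P[m]
    if len(q)==0: return print(l,n,"hidden")
    t=q[q[:,2]>q[:,2].max()-.008]
    print(l,n,((t.max(0)+t.min(0))/2).round(4),"ztop",np.median(t[:,2]).round(4),"ext",(t.max(0)-t.min(0)).round(3))
E
python3 - <<'E'
from h import *
mat=(.647,-.151)
reach([.468,-.254,UP],A); pick((.468,-.254),.008); place(mat,.004)
look("top","hose",mat); look("scene","hose",mat)
print(read_time(),read_tcp_pos())
cv2.imwrite("pics/a.png",snapshot("scene")["pixels"])
E
```

```text
picked w 0.0351 after 0.0347 dF -6.5 t 6.575
placed k 6 dF 10.3
hose top [ 0.6475 -0.1519  0.1046] ztop 0.1046 ext [0.036 0.034 0.008]
hose scene [ 0.6475 -0.1512  0.1051] ztop 0.103 ext [0.037 0.038 0.008]
13.2417 [ 0.64645362 -0.15094289  0.22378861]
```

View pics/a.png

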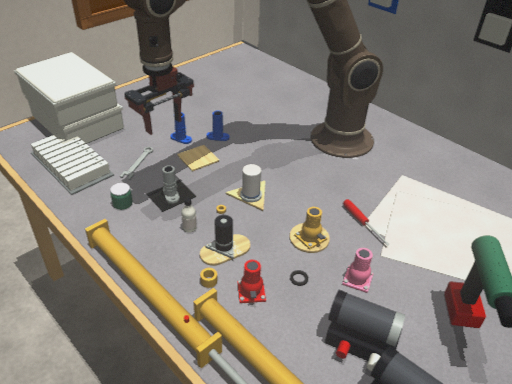

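The hose tail stands on the mat at (170,187), the square stand is free, and the bottle is still upright. Now I'll move the rest.

```bash
python3 - <<'E'
from h import *
sq=(.4644,-.2485); rd=(.463,.2556); tr=(.4613,.0104)
for l,a,b in(("valve",(.466,.2615),sq),("filter",(.466,.016),rd),("motor",(.6705,.1275),tr)):
    pick(a,.008); place(b,.008); look("top",l,b); look("scene",l,b)
print(read_time())
cv2.imwrite("pics/b.png",snapshot("top")["pixels"])
E
```

```text
picked w 0.0388 after 0.0391 dF -7.0 t 18.6417
placed k 6 dF 12.2
valve top [ 0.4638 -0.2484  0.1087] ztop 0.1089 ext [0.037 0.039 0.008]
valve scene [ 0.4652 -0.2482  0.1088] ztop 0.1076 ext [0.038 0.043 0.008]
picked w 0.0546 after 0.0552 dF -7.3 t 30.95
placed k 6 dF 11.2
filter top [0.4637 0.2549 0.1087] ztop 0.1078 ext [0.055 0.054 0.008]
filter scene [0.464  0.2559 0.1079] ztop 0.107 ext [0.056 0.055 0.008]
picked w 0.0471 after 0.0471 dF -6.2 t 42.0083
placed k 6 dF 11.9
motor top hidden
motor scene [0.4624 0.0122 0.1075] ztop 0.1069 ext [0.052 0.049 0.008]
48.6
```

View pics/b.png

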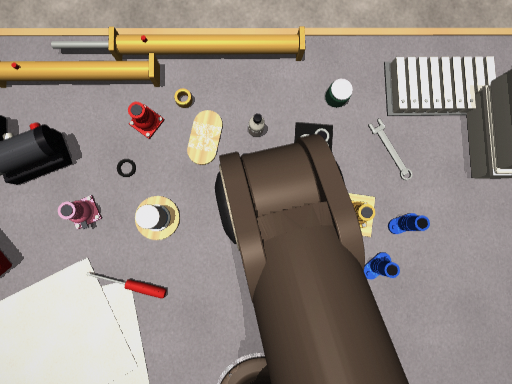

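The filter is on the round stand at (155,217) and the valve on the square one at (363,211). The oblong stand at (205,137) is empty, and the hose tail is still on the mat at (320,135). Last move.

```bash
python3 - <<'E'
from h import *
ob=(.672,.1335)
pick((.6475,-.1515),.004); place(ob,.008)
move_linear([.6,-.42,.25],speed=.3)
for n in("top","scene"):
    for l,c in(("hose",ob),("motor",(.4613,.0104)),("valve",(.4644,-.2485)),("filter",(.463,.2556))): look(n,l,c)
print(read_time())
cv2.imwrite("pics/c.png",snapshot("top")["pixels"])
E
```

```text
picked w 0.0348 after 0.0352 dF -6.5 t 53.45
placed k 6 dF 8.7
hose top [0.6717 0.1324 0.1086] ztop 0.1085 ext [0.035 0.035 0.008]
motor top [0.4616 0.0101 0.1085] ztop 0.1085 ext [0.046 0.044 0.008]
valve top [ 0.4638 -0.2483  0.1086] ztop 0.1084 ext [0.037 0.04  0.008]
filter top [0.4637 0.2546 0.1077] ztop 0.1077 ext [0.055 0.054 0.008]
hose scene [0.6721 0.1346 0.1088] ztop 0.1077 ext [0.037 0.038 0.008]
motor scene [0.4621 0.0132 0.1106] ztop 0.1081 ext [0.045 0.045 0.008]
valve scene [ 0.4645 -0.2469  0.1088] ztop 0.1079 ext [0.039 0.045 0.008]
filter scene [0.4641 0.2568 0.1074] ztop 0.1066 ext [0.056 0.058 0.008]
62.6833
```

View pics/c.png

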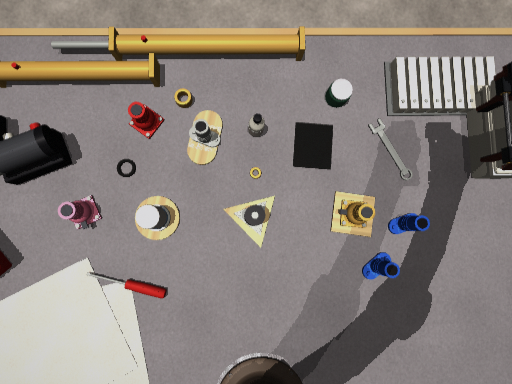

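All four parts stand centred on their own stands: hose tail (205,130), motor (255,215), valve (357,212), filter (152,217). The bottle at (257,125) is upright. The gripper has ended up near the box at top right, so I'll check the contact force and back off before handing in.

```bash
python3 - <<'E'
from h import *
print(read_force()); move_linear([.5,-.3,.3],speed=.2); hold(.5); print(read_force(),read_time()); print(hand_in())
E
```

```text
[ 0.56761876  0.17567359 -0.1826136 ]
[-0.33204876  0.25137634  0.34093952] 64.2
the job is handed in; nothing more can be done
None
```

I handed the job in at about 64 s: all four pump parts stand upright on their matching stands, each within about 3 mm of centre by the camera readings, and the oil bottle is still standing. The hand-in call gave no verdict back.

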